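# Start the battery charger at the buggy bench

### The job

Put the robot car's cells on a refresh charge, just by pressing with the fingertips: first switch on the main switch of the desk power module, then push on the rocker of the one socket the battery charger is plugged into, and then press the charger's key and keep it in for two seconds before letting it go. Leave the other sockets switched off, leave the charger plugged in, do not press its key before it has power, and leave everything lying about where it is.

Things in the scene. Friction and masses are not known exactly. Their poses are not given: they have to be found in the camera images.
- power_module: White desk power module fixed to the desk, 120 (x) x 370 (y) x 45 mm high. Origin: centre of its underside, on the desk; x from its near edge to its far edge, y along it to the left, z up; turned up to 0.25 rad. In the near half of its top, at x -36: main switch at y +150, rockers 0 to 3 at y +75, 0, -75, -150. Behind each rocker, same y, at x +18, the middle of the socket it switches.
- main_switch_press (a point): Where to press straight down: on the raised near (-x) end of the main switch, 11 mm from its pivot; moves with it. The largest rocker, white, 34 (x) x 26 (y) mm, alone at the left end with no socket behind. Off: near end 5.7 mm above the pivot (pivot 50 mm above the desk). On: near half flat, level with the pivot, far half standing up.
- main_switch (a joint): Angle of the main switch, rad: 0 off (near end up, as it starts), 0.34 on (near end down). Stiff: 3.5 to 5 N on the near end pushes it over, and it stays where it is left; fully on, the near half lies flat and is hard on its stop.
- switch0_press (a point): Where to press rocker 0 (first from the left, next to the main switch) straight down: on its raised near (-x) end, 10 mm from its pivot; moves with it. White, 28 (x) x 16 (y) mm, 75 mm from the next. Off: near end 4.7 mm above the pivot (pivot 50 mm above the desk). On: near half flat, level with the pivot, far half standing up, so bear on the near half only.
- switch0 (a joint): Angle of rocker 0 (first from the left, next to the main switch), rad: 0 off, as it starts, 0.34 on. Stiff: 3 to 4 N on the near end pushes it over, it stays where it is left, and fully on it is hard on its stop.
- switch1_press (a point): Where to press rocker 1 (second from the left) straight down: on its raised near (-x) end, 10 mm from its pivot; moves with it. White, 28 (x) x 16 (y) mm, 75 mm from the next. Off: near end 4.7 mm above the pivot (pivot 50 mm above the desk). On: near half flat, level with the pivot, far half standing up, so bear on the near half only.
- switch1 (a joint): Angle of rocker 1 (second from the left), rad: 0 off, as it starts, 0.34 on. Stiff: 3 to 4 N on the near end pushes it over, it stays where it is left, and fully on it is hard on its stop.
- switch2_press (a point): Where to press rocker 2 (third from the left) straight down: on its raised near (-x) end, 10 mm from its pivot; moves with it. White, 28 (x) x 16 (y) mm, 75 mm from the next. Off: near end 4.7 mm above the pivot (pivot 50 mm above the desk). On: near half flat, level with the pivot, far half standing up, so bear on the near half only.
- switch2 (a joint): Angle of rocker 2 (third from the left), rad: 0 off, as it starts, 0.34 on. Stiff: 3 to 4 N on the near end pushes it over, it stays where it is left, and fully on it is hard on its stop.
- switch3_press (a point): Where to press rocker 3 (fourth from the left, at the right end) straight down: on its raised near (-x) end, 10 mm from its pivot; moves with it. White, 28 (x) x 16 (y) mm, 75 mm from the next. Off: near end 4.7 mm above the pivot (pivot 50 mm above the desk). On: near half flat, level with the pivot, far half standing up, so bear on the near half only.
- switch3 (a joint): Angle of rocker 3 (fourth from the left, at the right end), rad: 0 off, as it starts, 0.34 on. Stiff: 3 to 4 N on the near end pushes it over, it stays where it is left, and fully on it is hard on its stop.
- charger: Black plug-in charger, 112 (x) x 70 (y) x 32 mm high, four AA cells side by side in its far part, in one of the four sockets. Origin: middle of that socket, 45 mm above the desk; axes as the module's; near edge 28 mm in front of the origin, far edge 84 behind. The other sockets hold, in any order, a white USB plug 40 mm high, a white tester 32 mm high and a flat white cover 14 mm high.
- key_top (a point): Middle of the top of the charger's one push key, 12 mm in front of the charger's origin and 38 mm above it (83 mm above the desk): a grey bar 16 (x) x 24 (y) mm standing 6 mm proud of the flat near end of the charger. Moves with the key.
- charger_key (a joint): How far the charger's key is pushed down, m: 0 out, 0.004 fully in. Spring: 1.1 N at first, 3.3 N fully in, then a hard stop; springs out when let go.
- charger_lift (a joint): How far the charger has been pulled up out of its socket, m: 0 plugged in; it takes more than 12 N to pull.
- robot_car: Two-wheeled robot car, loose, 205 x 148 mm, 115 mm high, off the left end of the module. Origin on the desk under the middle of its chassis, x towards its wheels. Leave alone.
- wheel: Spare wheel lying flat, loose, 66 mm across, 26 mm high (hub 30 mm), in front of the module. Origin: centre of its underside. Leave alone.
- gear_motor: Yellow gear motor lying down, loose, 65 x 22 x 19 mm, in front of the module. Origin: under its middle. Leave alone.
- battery_box: Four-cell battery box, loose, 60 x 64 x 17 mm, off the right end of the module. Origin: centre of its underside. Leave alone.
- breadboard: White breadboard, loose, 55 x 83 x 9 mm, off the right end of the module. Origin: centre of its underside. Leave alone.
- caster: Ball caster, loose, 32 mm across, 24 mm high, standing on top of the module behind the main switch. Origin: centre of its underside. Leave alone.
- screwdriver: Screwdriver lying on the desk behind the module, loose, 170 mm long, along its own x, with the handle to its -x end. Leave alone.

How it is judged:
By the outcome, as a careful person would: the job done as asked, in the order asked, and still so for the second after the job is handed in, with the robot touching nothing.
It also fails if it takes over 45 s, if anything falls off the work surface, if the arm or the gripper's body presses on something with over 40 N, if the wrist force passes 120 N, or if a joint passes its speed limit or range.

### The arm

A 7-joint arm with a two-finger parallel gripper is mounted at the origin on the work surface. World frame = base frame: x ahead of the robot, y to its left, z up, the work surface at z = 0. Lengths are in m, angles in rad, forces in N, time in s.
With the tool pointing down it reaches from about 0.425 to 0.925 m from the base axis. Payload 6.8 kg.
Tool frame: the origin (TCP) lies midway between the tips of the shut fingers; the grasp point (between the pads) lies 19 mm behind it (bot.pinch_z is the z of the grasp point in the tool frame, in m); z points along the fingers, y is the direction in which the jaws open and shut (so a half turn about z gives the same grasp; the last joint's range is limited). The gripper opens to 85 mm and grips with 20 to 120 N. Pads are 22 mm wide; open, the fingers measure 114 mm over their backs; the gripper's body (76 mm by 85 mm) begins 54 mm behind the grasp point. The pads swing forward as they close: fully open they stand 13 mm farther back than shut.
Start: joints at [-1.332, 0.477, 0.022, 1.555, -0.011, 1.109, -0.083], TCP at [0.229, 0.635, 0.231] pointing down, gripper open.
Joint ranges: [-2.96, 2.96], [-0.34, 2.1], [-1.41, 1.46], [0.24, 2.44], [-1.37, 4.51], [0.17, 1.92], [-2.96, 2.96]. Speed limits (rad/s): [2.39, 2.39, 3.14, 3.14, 3.14, 3.14, 3.14].

### API

Orientations are given as a unit quaternion [w, x, y, z].
In Python, from station import bot gives the robot as it stands.
- The arm moves only by the shell command python3 -m crank 'ROWS' [FORCE]. ROWS is JSON, a list of rows, each an object of numbers: "grip": the opening, from 0 (shut) to 1 (fully open); "x", "y", "z": the shift along the tool's x, y, z each as a share of 0.03 m, from -1 to 1; "wx", "wy", "wz": the turn, a rotation vector about the tool's x, y, z each as a share of 0.12 rad, from -1 to 1. A call has exactly 10 rows; each row shifts and turns the pose as measured when the row begins, along the tool's axes as they then stand; what a row does not reach is not made up. A row lasts 1/10 s, in which the tool goes at most 50 mm and 8.59 degrees, less where a joint would pass 70% of its speed; a pose out of reach is approached as far as the arm can. A call with a number of a shift or a turn outside -1 to 1 is refused whole. A call with a gripper value outside its range is refused whole. The fingers move at their own pace and stop on an object; FORCE is the grip in N (left out, the last holds). Time passes only in rows, so rows that do not move let the fingers close, or fill a call up. It gives the time, the measured TCP pose, the force and the opening at its end, in the units of the state.
- bot.get_obs(): the state, without advancing time (a new reading comes with each control period).
- bot.read_camera(name): name is "side" or "top" or "wrist"; returns (picture, depth): 480x640x3 uint8, red, green, blue; 480x640 float32, m along the optical axis (not along the pixel's ray), 0 where there is no reading.
- bot.camera_params(name): a dict with "camera_matrix" (3x3 intrinsics, pixels), "R" (3x3) and "t" (3): a world point X has camera coordinates R X + t. Camera axes: x right, y down, z forward; pixel columns grow to the right and rows downward; lengths in m; the calibration is good to about 2 mm. A picture is of the moment at which its call begins: read the wrist's pose just before it. camera_params takes no time and is no camera call; for the wrist camera it gives the pose at the moment of the call.
- bot.hand_in(): hands the job in, once; it reports no verdict.
The state is a dict: "t": time; "q": joint angles; "joint_vel": joint speeds; "joint_torque": joint torques, N m; "eef_pos": TCP position; "tool_rot": TCP orientation; "contact_force": force on the tool from outside, world axes, zero at the start; "torque": the same for the moment, N m; "gripper_width": opening from 0.0 (shut) to 1.0 (fully open).
Only numpy, scipy, OpenCV 4.12 (cv2) and the standard library are available. Lean on these libraries where they do the work, as an engineer would, in place of code of your own. Each camera call takes 0.05 s, during which the arm holds its last target. There are 200 camera calls.

## Working session

There is one attempt and no reset: what is moved stays moved. The work goes in short steps, Python scripts to look and compute and a shell command to move; the robot and the scene stay as the last step left them, time stands still between calls to the robot, and variables do not carry over. Pictures are saved under pics/ and viewed, about 8 in all and at most 12, crops included, and the job is handed in when it is done.

```bash
mkdir -p pics
python3 - <<'E'
from station import bot
import cv2,numpy as np
o=bot.get_obs();print({k:np.round(v,3).tolist() for k,v in o.items()})
for n in("top","side"):
    p,d=bot.read_camera(n);c=bot.camera_params(n)
    np.savez(f"pics/{n}.npz",p=p,d=d,**c);cv2.imwrite(f"pics/{n}.png",p[:,:,::-1])
    print(n,np.round(c["camera_matrix"],1).tolist(),np.round(c["R"],3).tolist(),np.round(c["t"],3))
E
```

```text
{'t': 0.0, 'q': [-1.332, 0.478, 0.022, 1.556, -0.012, 1.109, -0.083], 'joint_vel': [-0.001, -0.0, 0.001, -0.0, 0.001, 0.0, 0.002], 'joint_torque': [0.0, -59.646, 1.608, -28.119, 0.013, 0.01, 0.0], 'eef_pos': [0.229, 0.634, 0.23], 'tool_rot': [-0.0, 0.173, 0.985, -0.001], 'contact_force': [0.366, -0.207, -0.35], 'torque': [0.005, -0.035, 0.024], 'gripper_width': 0.999}
top [[506.2, 0.0, 318.2], [0.0, 506.2, 238.6], [0.0, 0.0, 1.0]] [[0.007, -1.0, -0.021], [-0.984, -0.004, -0.18], [0.18, 0.022, -0.983]] [0.07  0.585 0.899]
side [[484.9, 0.0, 324.0], [0.0, 484.9, 247.4], [0.0, 0.0, 1.0]] [[-0.98, -0.198, -0.02], [-0.132, 0.72, -0.681], [0.149, -0.665, -0.732]] [0.594 0.103 1.138]
```

View pics/top.png

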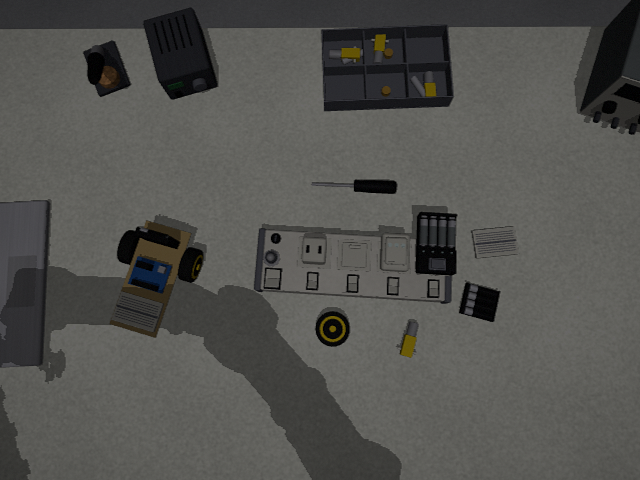

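View pics/side.png

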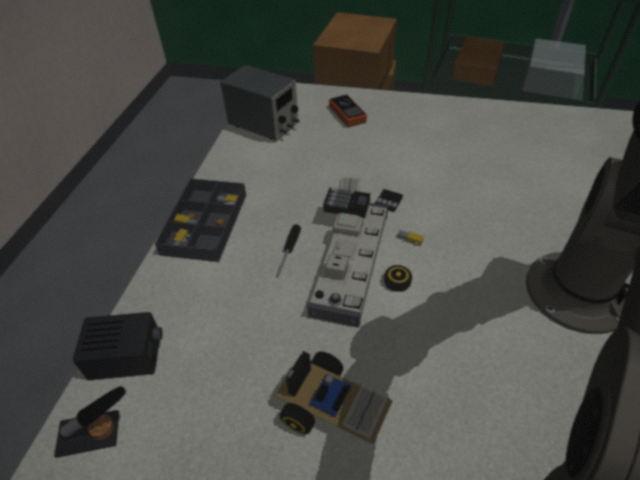

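The top view shows the main switch at (272,279) and rockers at (312,281), (352,284), (393,286) and (433,288). The charger is in the right-end socket (436,243) with its key at about (438,264), so it is rocker 3. The side view agrees.

```bash
cat > h.py <<'E'
import numpy as np
def ray(c,uv,z):
    K,R,t=c["camera_matrix"],c["R"],c["t"]
    uv=np.atleast_2d(uv).astype(float)
    d=np.c_[uv,np.ones(len(uv))]@np.linalg.inv(K).T@R
    C=-R.T@t
    return C+d*((z-C[2])/d[:,2])[:,None]
def fit(m,P):  # rigid 2d: P = R m + t
    mc,pc=m.mean(0),P.mean(0);a=(m-mc)@np.array([1,1j]);b=(P-pc)@np.array([1,1j])
    th=np.angle((a.conj()*b).sum());R=np.array([[np.cos(th),-np.sin(th)],[np.sin(th),np.cos(th)]])
    t=pc-R@mc;return th,R,t,P-(m@R.T+t)
M=np.array([[-36,150],[-36,75],[-36,0],[-36,-75],[-36,-150]])/1000
E
python3 - <<'E'
import cv2,numpy as np
from h import *
c=np.load("pics/top.npz");p=c["p"];d=c["d"]
im=cv2.resize(p[210:320,240:470,::-1],None,fx=3.4,fy=3.4,interpolation=cv2.INTER_CUBIC)
cv2.imwrite("pics/crop.png",cv2.convertScaleAbs(im,alpha=1.5))
px=np.array([[272,279],[312,281.5],[352.3,284],[393,286.3],[433,288.5]])
P=ray(c,px,.052)[:,:2];th,R,t,res=fit(M,P)
print(P.round(4).tolist(),th,t,(res*1000).round(1).tolist())
for n,m in [("main",[-.047,.15]),("s3",[-.046,-.15]),("key",[.006,-.15])]: print(n,(R@m+t).round(4))
print("key ray",ray(c,[438,264],.083).round(4))
K=c["camera_matrix"]
for u,v in [(438,264),(332,290),(436,235),(300,292)]:
    X=np.linalg.inv(K)@[u,v,1]*d[v,u];print(u,v,(c["R"].T@(X-c["t"])).round(4))
E
```

```text
[[0.5081, 0.1583], [0.5039, 0.0837], [0.4996, 0.009], [0.4958, -0.0662], [0.4921, -0.1397]] -0.05366598463843732 [0.53586218 0.00711209] [[0.2, -0.5], [-0.1, -0.2], [-0.3, -0.1], [-0.1, -0.3], [0.3, 1.1]]
main [0.497  0.1594]
s3 [ 0.4819 -0.1402]
key [ 0.5338 -0.143 ]
key ray [[ 0.5336 -0.1437  0.083 ]]
438 264 [ 0.5339 -0.1443  0.0806]
332 290 [0.489  0.0465 0.0434]
436 235 [ 0.5877 -0.1431  0.0778]
300 292 [0.4857 0.1069 0.0326]
```

View pics/crop.png

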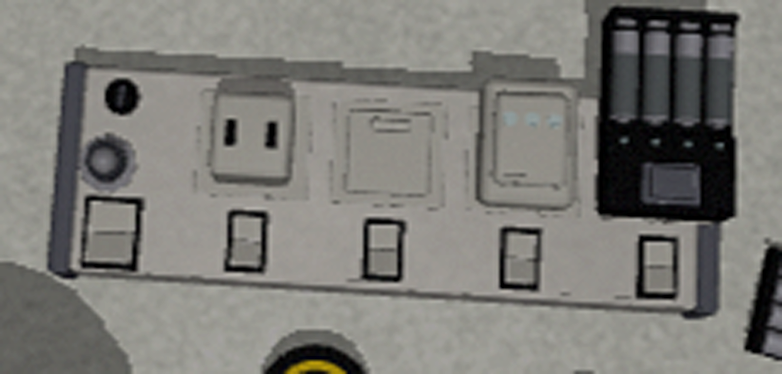

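Measurements agree: the key found from the fit, from the ray and from depth falls within 1.5 mm. Moving over.

```bash
python3 -m crank '[{"grip":0,"x":-1,"y":-0.86},{"grip":0,"x":-1,"y":-0.86},{"grip":0,"x":-1,"y":-0.86},{"grip":0,"x":-1,"y":-0.86},{"grip":0,"x":-1,"y":-0.86},{"grip":0,"x":-1,"y":-0.86},{"grip":0,"x":-1,"y":-0.86},{"grip":0,"x":-1,"y":-0.86},{"grip":0,"x":-1,"y":-0.86},{"grip":0,"x":-1,"y":-0.86}]'
cat > st.py <<'E'
import sys,numpy as np
from station import bot
from scipy.spatial.transform import Rotation as Ro
o=bot.get_obs();q=o["tool_rot"];R=Ro.from_quat([q[1],q[2],q[3],q[0]]).as_matrix()
tg=np.array(eval(sys.argv[1]));e=np.array(o["eef_pos"])
th=float(sys.argv[2]) if len(sys.argv)>2 else -.0537
D=np.c_[[-np.cos(th),-np.sin(th),0],[-np.sin(th),np.cos(th),0],[0,0,-1]]
print("t",o["t"],"eef",e.round(4),"F",np.round(o["contact_force"],1),"g",round(float(o["gripper_width"]),2))
print("shift mm",(R.T@(tg-e)*1000).round(1),"rows",(R.T@(tg-e)/.03).round(2),"turn rows",(Ro.from_matrix(R.T@D).as_rotvec()/.12).round(2))
E
python3 st.py '[.4945,.1595,.12]'
```

```text
t 0.1 eef [0.2293 0.6343 0.2304] F [ 0.6 -0.2  0.6] g 1.0
shift mm [-410.8 -356.2  111.1] rows [-13.69 -11.87   3.7 ] turn rows [-0.01 -0.   -2.44]invalid input
```

```bash
python3 -m crank '[{"grip":0,"x":-1,"y":-0.86,"z":0,"wx":0,"wy":0,"wz":0},{"grip":0,"x":-1,"y":-0.86,"z":0,"wx":0,"wy":0,"wz":0},{"grip":0,"x":-1,"y":-0.86,"z":0,"wx":0,"wy":0,"wz":0},{"grip":0,"x":-1,"y":-0.86,"z":0,"wx":0,"wy":0,"wz":0},{"grip":0,"x":-1,"y":-0.86,"z":0,"wx":0,"wy":0,"wz":0},{"grip":0,"x":-1,"y":-0.86,"z":0,"wx":0,"wy":0,"wz":0},{"grip":0,"x":-1,"y":-0.86,"z":0,"wx":0,"wy":0,"wz":0},{"grip":0,"x":-1,"y":-0.86,"z":0,"wx":0,"wy":0,"wz":0},{"grip":0,"x":-1,"y":-0.86,"z":0,"wx":0,"wy":0,"wz":0},{"grip":0,"x":-1,"y":-0.86,"z":0,"wx":0,"wy":0,"wz":0}]'; 
python3 st.py '[.4945,.1595,.12]'
```

```text
t: 1.1
eef_pos: [0.4247, 0.2812, 0.2258]
tool_rot: [-0.003, 0.166, 0.986, -0.003]
contact_force: [0.2, 0.4, -0.6]
gripper_width: 0.0
t 1.1 eef [0.4247 0.2812 0.2258] F [ 0.2  0.4 -0.6] g 0.0
shift mm [-106.3  -91.3  105.9] rows [-3.54 -3.04  3.53] turn rows [-0.05 -0.05 -2.34]
```

```bash
python3 -m crank '[{"grip":0,"x":-0.9,"y":-0.8,"z":0,"wx":0,"wy":0,"wz":0},{"grip":0,"x":-0.9,"y":-0.8,"z":0,"wx":0,"wy":0,"wz":0},{"grip":0,"x":-0.9,"y":-0.8,"z":0,"wx":0,"wy":0,"wz":0},{"grip":0,"x":-0.8,"y":-0.6,"z":0.4,"wx":0,"wy":0,"wz":0},{"grip":0,"x":0,"y":0,"z":0.6,"wx":0,"wy":0,"wz":-0.6},{"grip":0,"x":0,"y":0,"z":0.6,"wx":0,"wy":0,"wz":-0.6},{"grip":0,"x":0,"y":0,"z":0.6,"wx":0,"wy":0,"wz":-0.6},{"grip":0,"x":0,"y":0,"z":0.6,"wx":0,"wy":0,"wz":-0.5},{"grip":0,"x":0,"y":0,"z":0.4,"wx":0,"wy":0,"wz":0},{"grip":0,"x":0,"y":0,"z":0,"wx":0,"wy":0,"wz":0}]'; 
python3 st.py '[.4945,.1595,.12]'
python3 - <<'E'
from station import bot
import cv2,numpy as np
c=bot.camera_params("wrist");p,d=bot.read_camera("wrist")
np.savez("pics/w1.npz",p=p,d=d,**c);cv2.imwrite("pics/w1.png",p[:,:,::-1])
E
```

```text
t: 2.1
eef_pos: [0.4977, 0.1459, 0.1256]
tool_rot: [-0.003, 0.031, 0.999, -0.004]
contact_force: [-0.0, -0.4, -0.1]
gripper_width: 0.003
t 2.1 eef [0.4977 0.1459 0.1256] F [-0.  -0.4 -0.1] g 0.0
shift mm [ 4.1 13.4  5.5] rows [0.14 0.45 0.18] turn rows [-0.07 -0.06 -0.08]
```

View pics/w1.png

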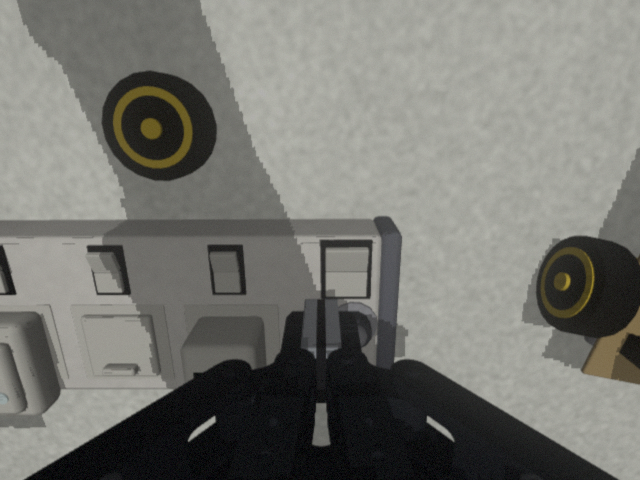

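```bash
python3 - <<'E'
import numpy as np
from h import *
c=np.load("pics/w1.npz")
print(ray(c,[[346,269],[226,269],[107,269]],.051).round(4))
E
python3 -m crank '[{"grip":0,"x":0.15,"y":0.5,"z":0.2,"wx":0,"wy":0,"wz":-0.08},{"grip":0,"x":0,"y":0,"z":0.5,"wx":0,"wy":0,"wz":0},{"grip":0,"x":0,"y":0,"z":0.5,"wx":0,"wy":0,"wz":0},{"grip":0,"x":0,"y":0,"z":0.4,"wx":0,"wy":0,"wz":0},{"grip":0,"x":0,"y":0,"z":0.2,"wx":0,"wy":0,"wz":0},{"grip":0,"x":0,"y":0,"z":0,"wx":0,"wy":0,"wz":0},{"grip":0,"x":0,"y":0,"z":0,"wx":0,"wy":0,"wz":0},{"grip":0,"x":0,"y":0,"z":0,"wx":0,"wy":0,"wz":0},{"grip":0,"x":0,"y":0,"z":0,"wx":0,"wy":0,"wz":0},{"grip":0,"x":0,"y":0,"z":0,"wx":0,"wy":0,"wz":0}]'; 
python3 st.py '[.4945,.1595,.05]'
```

```text
[[0.5066 0.1625 0.051 ]
 [0.5022 0.0881 0.051 ]
 [0.4979 0.014  0.051 ]]
t: 3.15
eef_pos: [0.4974, 0.1698, 0.0751]
tool_rot: [0.002, 0.026, 1.0, -0.0]
contact_force: [0.4, 0.9, -0.1]
gripper_width: 0.001
t 3.15 eef [0.4974 0.1698 0.0751] F [ 0.4  0.9 -0.1] g 0.0
shift mm [  2.5 -10.5  25.1] rows [ 0.08 -0.35  0.84] turn rows [-0.01  0.03  0.02]
```

```bash
python3 -m crank '[{"grip":0,"x":0.1,"y":-0.3,"z":0,"wx":0,"wy":0,"wz":0},{"grip":0,"x":0,"y":0,"z":0,"wx":0,"wy":0,"wz":0},{"grip":0,"x":0,"y":0,"z":0.2,"wx":0,"wy":0,"wz":0},{"grip":0,"x":0,"y":0,"z":0.2,"wx":0,"wy":0,"wz":0},{"grip":0,"x":0,"y":0,"z":0,"wx":0,"wy":0,"wz":0},{"grip":0,"x":0,"y":0,"z":0,"wx":0,"wy":0,"wz":0},{"grip":0,"x":0,"y":0,"z":0,"wx":0,"wy":0,"wz":0},{"grip":0,"x":0,"y":0,"z":0,"wx":0,"wy":0,"wz":0},{"grip":0,"x":0,"y":0,"z":0,"wx":0,"wy":0,"wz":0},{"grip":0,"x":0,"y":0,"z":0,"wx":0,"wy":0,"wz":0}]'; 
python3 st.py '[.4945,.160,.05]'
```

```text
t: 4.15
eef_pos: [0.4939, 0.1599, 0.0623]
tool_rot: [0.002, 0.026, 1.0, -0.0]
contact_force: [-0.5, 0.5, 0.0]
gripper_width: 0.001
t 4.15 eef [0.4939 0.1599 0.0623] F [-0.5  0.5  0. ] g 0.0
shift mm [-0.6  0.1 12.3] rows [-0.02  0.    0.41] turn rows [-0.    0.03  0.01]
```

```bash
python3 -m crank '[{"grip":0,"x":0,"y":0,"z":0.1,"wx":0,"wy":0,"wz":0},{"grip":0,"x":0,"y":0,"z":0.1,"wx":0,"wy":0,"wz":0},{"grip":0,"x":0,"y":0,"z":0.1,"wx":0,"wy":0,"wz":0},{"grip":0,"x":0,"y":0,"z":0.1,"wx":0,"wy":0,"wz":0},{"grip":0,"x":0,"y":0,"z":0.1,"wx":0,"wy":0,"wz":0},{"grip":0,"x":0,"y":0,"z":0.1,"wx":0,"wy":0,"wz":0},{"grip":0,"x":0,"y":0,"z":0.1,"wx":0,"wy":0,"wz":0},{"grip":0,"x":0,"y":0,"z":0.1,"wx":0,"wy":0,"wz":0},{"grip":0,"x":0,"y":0,"z":0.1,"wx":0,"wy":0,"wz":0},{"grip":0,"x":0,"y":0,"z":0.1,"wx":0,"wy":0,"wz":0}]'; 
python3 st.py '[.4945,.160,.05]'
```

```text
t: 5.15
eef_pos: [0.4936, 0.1604, 0.0494]
tool_rot: [-0.0, 0.028, 1.0, 0.003]
contact_force: [-12.7, -3.5, 42.3]
gripper_width: -0.001
t 5.15 eef [0.4936 0.1604 0.0494] F [-12.7  -3.5  42.3] g -0.0
shift mm [-0.9 -0.3 -0.6] rows [-0.03 -0.01 -0.02] turn rows [ 0.04 -0.   -0.02]
```

```bash
python3 -m crank '[{"grip":0,"x":0,"y":0,"z":-0.6,"wx":0,"wy":0,"wz":0},{"grip":0,"x":0,"y":0,"z":-0.8,"wx":0,"wy":0,"wz":0},{"grip":0,"x":0,"y":0,"z":-0.8,"wx":0,"wy":0,"wz":0},{"grip":0,"x":0,"y":-0.6,"z":-0.3,"wx":0,"wy":0,"wz":0},{"grip":0,"x":0,"y":-0.8,"z":0,"wx":0,"wy":0,"wz":0},{"grip":0,"x":0,"y":-0.8,"z":0,"wx":0,"wy":0,"wz":0},{"grip":0,"x":0,"y":-0.8,"z":0,"wx":0,"wy":0,"wz":0},{"grip":0,"x":0,"y":-0.6,"z":0,"wx":0,"wy":0,"wz":0},{"grip":0,"x":0,"y":0,"z":0,"wx":0,"wy":0,"wz":0},{"grip":0,"x":0,"y":0,"z":0,"wx":0,"wy":0,"wz":0}]'; 
python3 st.py '[.4795,-.139,.12]'
python3 - <<'E'
from station import bot
import cv2,numpy as np
c=bot.camera_params("wrist");p,d=bot.read_camera("wrist")
np.savez("pics/w2.npz",p=p,d=d,**c);cv2.imwrite("pics/w2.png",p[:,:,::-1])
E
```

```text
t: 6.15
eef_pos: [0.4865, 0.0415, 0.124]
tool_rot: [0.001, 0.029, 1.0, 0.002]
contact_force: [1.2, 0.6, -0.2]
gripper_width: -0.001
t 6.15 eef [0.4865 0.0415 0.124 ] F [ 1.2  0.6 -0.2] g -0.0
shift mm [  -3.7 -180.7    3.3] rows [-0.12 -6.02  0.11] turn rows [ 0.03  0.01 -0.04]
```

View pics/w2.png

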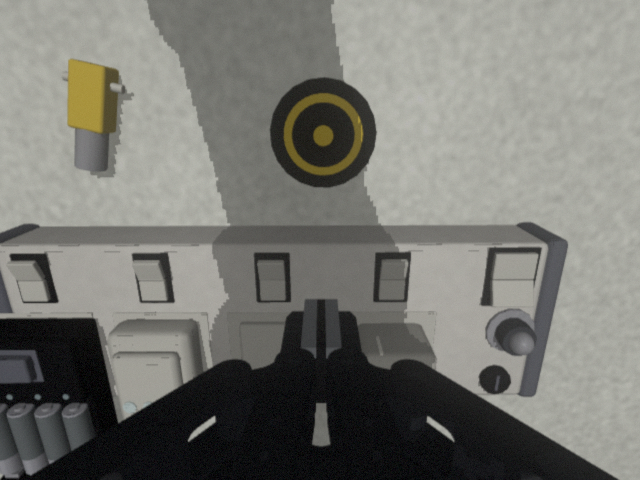

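The main switch (515,278) lies flat at its near half; the other rockers are still up at the near end. I'll check by depth and move on.

```bash
python3 - <<'E'
import numpy as np
from h import *
c=np.load("pics/w2.npz");K=np.linalg.inv(c["camera_matrix"])
for n,pts in {"main":[(515,258),(515,270),(513,285),(513,298)],"s1":[(272,262),(272,274),(272,285),(272,296)],"s3":[(27,268),(32,290)]}.items():
    for u,v in pts:
        X=K@[u,v,1]*c["d"][v,u];print(n,(c["R"].T@(X-c["t"])).round(4))
E
python3 -m crank '[{"grip":0,"x":0,"y":-0.8,"z":0,"wx":0,"wy":0,"wz":0},{"grip":0,"x":0,"y":-0.9,"z":0,"wx":0,"wy":0,"wz":0},{"grip":0,"x":0,"y":-0.9,"z":0,"wx":0,"wy":0,"wz":0},{"grip":0,"x":0,"y":-0.9,"z":0,"wx":0,"wy":0,"wz":0},{"grip":0,"x":0,"y":-0.9,"z":0,"wx":0,"wy":0,"wz":0},{"grip":0,"x":0,"y":-0.9,"z":0,"wx":0,"wy":0,"wz":0},{"grip":0,"x":0,"y":-0.4,"z":0.3,"wx":0,"wy":0,"wz":0},{"grip":0,"x":0,"y":0,"z":0,"wx":0,"wy":0,"wz":0},{"grip":0,"x":0,"y":0,"z":0,"wx":0,"wy":0,"wz":0},{"grip":0,"x":0,"y":0,"z":0,"wx":0,"wy":0,"wz":0}]'; 
python3 st.py '[.4795,-.139,.062]'
python3 - <<'E'
from station import bot
import cv2,numpy as np
c=bot.camera_params("wrist");p,d=bot.read_camera("wrist")
np.savez("pics/w3.npz",p=p,d=d,**c);cv2.imwrite("pics/w3.png",p[:,:,::-1])
E
```

```text
main [0.494  0.162  0.0515]
main [0.5023 0.1631 0.051 ]
main [0.5117 0.1622 0.0524]
main [0.5187 0.1611 0.0561]
s1 [0.4865 0.0146 0.0547]
s1 [0.4949 0.0136 0.0534]
s1 [0.5034 0.0125 0.051 ]
s1 [0.5108 0.0118 0.0514]
s3 [ 0.4816 -0.1329  0.0547]
s3 [ 0.498  -0.1379  0.0506]
t: 7.2
eef_pos: [0.4806, -0.1235, 0.1121]
tool_rot: [0.001, 0.019, 1.0, 0.003]
contact_force: [-0.0, -0.1, 0.0]
gripper_width: -0.0
t 7.2 eef [ 0.4806 -0.1235  0.1121] F [-0.  -0.1  0. ] g -0.0
shift mm [  0.5 -15.8  50. ] rows [ 0.02 -0.53  1.67] turn rows [0.05 0.01 0.13]
```

View pics/w3.png

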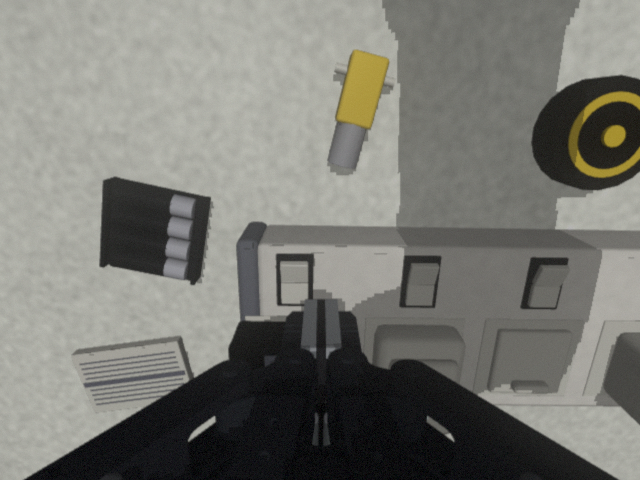

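Depth shows the main switch on: near half level at 51 mm, far half rising to 56 mm. Rocker 3 is at (295,280).

```bash
python3 - <<'E'
import numpy as np
from h import *
print(ray(np.load("pics/w3.npz"),[[295,280],[421,281],[546,284]],.051).round(4))
E
python3 -m crank '[{"grip":0,"x":0,"y":-0.4,"z":0.3,"wx":0,"wy":0,"wz":0.1},{"grip":0,"x":0,"y":0,"z":0.3,"wx":0,"wy":0,"wz":0},{"grip":0,"x":0,"y":0,"z":0.3,"wx":0,"wy":0,"wz":0},{"grip":0,"x":0,"y":0,"z":0.2,"wx":0,"wy":0,"wz":0},{"grip":0,"x":0,"y":0,"z":0,"wx":0,"wy":0,"wz":0},{"grip":0,"x":0,"y":0,"z":0,"wx":0,"wy":0,"wz":0},{"grip":0,"x":0,"y":0,"z":0,"wx":0,"wy":0,"wz":0},{"grip":0,"x":0,"y":0,"z":0,"wx":0,"wy":0,"wz":0},{"grip":0,"x":0,"y":0,"z":0,"wx":0,"wy":0,"wz":0},{"grip":0,"x":0,"y":0,"z":0,"wx":0,"wy":0,"wz":0}]'; 
python3 st.py '[.4795,-.139,.062]'
```

```text
[[ 0.4899 -0.1365  0.051 ]
 [ 0.4935 -0.0624  0.051 ]
 [ 0.4985  0.0118  0.051 ]]
t: 8.25
eef_pos: [0.4811, -0.1336, 0.0765]
tool_rot: [0.001, 0.023, 1.0, 0.004]
contact_force: [-0.3, -0.8, -0.7]
gripper_width: 0.002
t 8.25 eef [ 0.4811 -0.1336  0.0765] F [-0.3 -0.8 -0.7] g 0.0
shift mm [ 1.4 -5.6 14.4] rows [ 0.05 -0.19  0.48] turn rows [0.06 0.02 0.06]
```

```bash
python3 -m crank '[{"grip":0,"x":0.07,"y":-0.16,"z":0.15,"wx":0,"wy":0,"wz":0},{"grip":0,"x":0,"y":0,"z":0.15,"wx":0,"wy":0,"wz":0},{"grip":0,"x":0,"y":0,"z":0.1,"wx":0,"wy":0,"wz":0},{"grip":0,"x":0,"y":0,"z":0,"wx":0,"wy":0,"wz":0},{"grip":0,"x":0,"y":0,"z":0.1,"wx":0,"wy":0,"wz":0},{"grip":0,"x":0,"y":0,"z":0.1,"wx":0,"wy":0,"wz":0},{"grip":0,"x":0,"y":0,"z":0.1,"wx":0,"wy":0,"wz":0},{"grip":0,"x":0,"y":0,"z":0.1,"wx":0,"wy":0,"wz":0},{"grip":0,"x":0,"y":0,"z":0.1,"wx":0,"wy":0,"wz":0},{"grip":0,"x":0,"y":0,"z":0.1,"wx":0,"wy":0,"wz":0}]'; 
python3 st.py '[.4795,-.138,.0495]'
```

```text
t: 9.25
eef_pos: [0.4783, -0.1388, 0.049]
tool_rot: [0.001, 0.024, 1.0, 0.005]
contact_force: [-18.4, 5.1, 63.7]
gripper_width: 0.001
t 9.25 eef [ 0.4783 -0.1388  0.049 ] F [-18.4   5.1  63.7] g 0.0
shift mm [-1.1  0.9 -0.5] rows [-0.04  0.03 -0.02] turn rows [0.08 0.01 0.04]
```

```bash
python3 -m crank '[{"grip":0,"x":0,"y":0,"z":-0.5,"wx":0,"wy":0,"wz":0},{"grip":0,"x":0,"y":0,"z":-0.8,"wx":0,"wy":0,"wz":0},{"grip":0,"x":0,"y":0,"z":-0.6,"wx":0,"wy":0,"wz":0},{"grip":0,"x":0,"y":0,"z":0,"wx":0,"wy":0,"wz":0},{"grip":0,"x":-0.4,"y":0,"z":0,"wx":0.08,"wy":0,"wz":0},{"grip":0,"x":-0.4,"y":0,"z":0,"wx":0,"wy":0,"wz":0},{"grip":0,"x":-0.3,"y":0,"z":0,"wx":0,"wy":0,"wz":0},{"grip":0,"x":0,"y":0,"z":0,"wx":0,"wy":0,"wz":0},{"grip":0,"x":0,"y":0,"z":0,"wx":0,"wy":0,"wz":0},{"grip":0,"x":0,"y":0,"z":0,"wx":0,"wy":0,"wz":0}]'; 
python3 st.py '[.5335,-.1425,.095]'
python3 - <<'E'
from station import bot
import cv2,numpy as np
c=bot.camera_params("wrist");p,d=bot.read_camera("wrist")
np.savez("pics/w4.npz",p=p,d=d,**c);cv2.imwrite("pics/w4.png",p[:,:,::-1])
E
```

```text
t: 10.25
eef_pos: [0.515, -0.1404, 0.1052]
tool_rot: [0.0, 0.024, 1.0, -0.0]
contact_force: [-0.7, -0.3, -1.5]
gripper_width: -0.0
t 10.25 eef [ 0.515  -0.1404  0.1052] F [-0.7 -0.3 -1.5] g -0.0
shift mm [-18.5  -1.3  10.2] rows [-0.62 -0.04  0.34] turn rows [0.   0.   0.05]
```

View pics/w4.png

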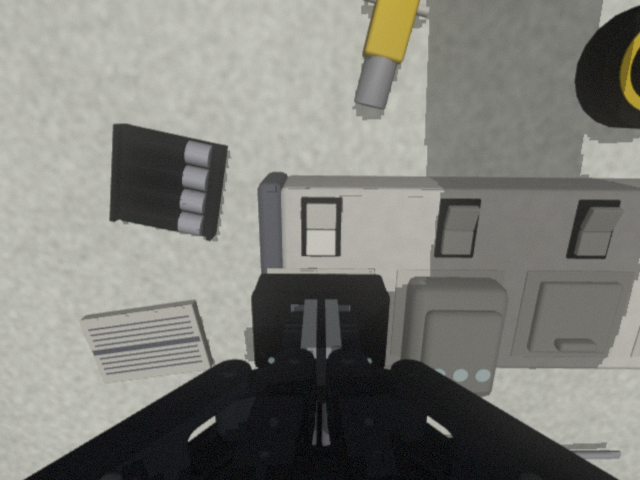

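Rocker 3 at (321,227) now lies flat at its near half. The charger key's near edge is at (291–350, 306), centred on the fingers.

```bash
python3 - <<'E'
import numpy as np
from h import *
c=np.load("pics/w4.npz");K=np.linalg.inv(c["camera_matrix"])
for u,v in [(321,210),(321,222),(321,235),(321,250),(294,308),(347,308)]:
        X=K@[u,v,1]*c["d"][v,u];print((c["R"].T@(X-c["t"])).round(4))
E
python3 -m crank '[{"grip":0,"x":-0.3,"y":-0.03,"z":0,"wx":0,"wy":0,"wz":0},{"grip":0,"x":-0.3,"y":0,"z":0,"wx":0,"wy":0,"wz":0},{"grip":0,"x":0,"y":0,"z":0.1,"wx":0,"wy":0,"wz":0},{"grip":0,"x":0,"y":0,"z":0.1,"wx":0,"wy":0,"wz":0},{"grip":0,"x":0,"y":0,"z":0,"wx":0,"wy":0,"wz":0},{"grip":0,"x":0,"y":0,"z":0,"wx":0,"wy":0,"wz":0},{"grip":0,"x":0,"y":0,"z":0,"wx":0,"wy":0,"wz":0},{"grip":0,"x":0,"y":0,"z":0,"wx":0,"wy":0,"wz":0},{"grip":0,"x":0,"y":0,"z":0,"wx":0,"wy":0,"wz":0},{"grip":0,"x":0,"y":0,"z":0,"wx":0,"wy":0,"wz":0}]'; 
python3 st.py '[.5335,-.1425,.079]'
```

```text
[ 0.4807 -0.1365  0.0516]
[ 0.4875 -0.1368  0.051 ]
[ 0.4948 -0.1372  0.0512]
[ 0.502  -0.1375  0.0552]
[ 0.5235 -0.1521  0.079 ]
[ 0.5251 -0.1255  0.0783]
t: 11.3
eef_pos: [0.5333, -0.1425, 0.0986]
tool_rot: [-0.0, 0.024, 1.0, 0.0]
contact_force: [-0.2, 0.0, -0.0]
gripper_width: -0.0
t 11.3 eef [ 0.5333 -0.1425  0.0986] F [-0.2  0.  -0. ] g -0.0
shift mm [-0.2 -0.  19.6] rows [-0.01 -0.    0.65] turn rows [ 0.   -0.    0.05]
```

```bash
python3 -m crank '[{"grip":0,"x":0,"y":0.05,"z":0.15,"wx":0,"wy":0,"wz":0},{"grip":0,"x":0,"y":0,"z":0.15,"wx":0,"wy":0,"wz":0},{"grip":0,"x":0,"y":0,"z":0.1,"wx":0,"wy":0,"wz":0},{"grip":0,"x":0,"y":0,"z":0.1,"wx":0,"wy":0,"wz":0},{"grip":0,"x":0,"y":0,"z":0.1,"wx":0,"wy":0,"wz":0},{"grip":0,"x":0,"y":0,"z":0.06,"wx":0,"wy":0,"wz":0},{"grip":0,"x":0,"y":0,"z":0.05,"wx":0,"wy":0,"wz":0},{"grip":0,"x":0,"y":0,"z":0.05,"wx":0,"wy":0,"wz":0},{"grip":0,"x":0,"y":0,"z":0.05,"wx":0,"wy":0,"wz":0},{"grip":0,"x":0,"y":0,"z":0.05,"wx":0,"wy":0,"wz":0}]'; 
python3 st.py '[.5335,-.1415,.079]'
```

```text
t: 12.3
eef_pos: [0.5336, -0.1408, 0.0787]
tool_rot: [-0.0, 0.025, 1.0, 0.002]
contact_force: [-6.2, 1.9, 18.1]
gripper_width: -0.002
t 12.3 eef [ 0.5336 -0.1408  0.0787] F [-6.2  1.9 18.1] g -0.0
shift mm [ 0.1 -0.7 -0.3] rows [ 0.   -0.02 -0.01] turn rows [ 0.04 -0.    0.03]
```

```bash
python3 -m crank '[{"grip":0,"x":0,"y":0,"z":0.04,"wx":0,"wy":0,"wz":0},{"grip":0,"x":0,"y":0,"z":0.04,"wx":0,"wy":0,"wz":0},{"grip":0,"x":0,"y":0,"z":0.04,"wx":0,"wy":0,"wz":0},{"grip":0,"x":0,"y":0,"z":0.04,"wx":0,"wy":0,"wz":0},{"grip":0,"x":0,"y":0,"z":0.04,"wx":0,"wy":0,"wz":0},{"grip":0,"x":0,"y":0,"z":0.04,"wx":0,"wy":0,"wz":0},{"grip":0,"x":0,"y":0,"z":0.04,"wx":0,"wy":0,"wz":0},{"grip":0,"x":0,"y":0,"z":0.04,"wx":0,"wy":0,"wz":0},{"grip":0,"x":0,"y":0,"z":0.04,"wx":0,"wy":0,"wz":0},{"grip":0,"x":0,"y":0,"z":0.04,"wx":0,"wy":0,"wz":0}]'; python3 st.py '[.5335,-.1415,.079]'
```

```text
t: 13.3
eef_pos: [0.5337, -0.1408, 0.0788]
tool_rot: [0.001, 0.026, 1.0, 0.005]
contact_force: [-4.5, 0.9, 14.0]
gripper_width: 0.001
t 13.3 eef [ 0.5337 -0.1408  0.0788] F [-4.5  0.9 14. ] g 0.0
shift mm [ 0.1 -0.7 -0.2] rows [ 0.   -0.02 -0.01] turn rows [0.09 0.01 0.01]
```

```bash
python3 -m crank '[{"grip":0,"x":0,"y":0,"z":0.04,"wx":0,"wy":0,"wz":0},{"grip":0,"x":0,"y":0,"z":0.04,"wx":0,"wy":0,"wz":0},{"grip":0,"x":0,"y":0,"z":0.04,"wx":0,"wy":0,"wz":0},{"grip":0,"x":0,"y":0,"z":0.04,"wx":0,"wy":0,"wz":0},{"grip":0,"x":0,"y":0,"z":0.04,"wx":0,"wy":0,"wz":0},{"grip":0,"x":0,"y":0,"z":0.04,"wx":0,"wy":0,"wz":0},{"grip":0,"x":0,"y":0,"z":0.04,"wx":0,"wy":0,"wz":0},{"grip":0,"x":0,"y":0,"z":0.04,"wx":0,"wy":0,"wz":0},{"grip":0,"x":0,"y":0,"z":0.04,"wx":0,"wy":0,"wz":0},{"grip":0,"x":0,"y":0,"z":0.04,"wx":0,"wy":0,"wz":0}]'; python3 st.py '[.5335,-.1415,.079]'
python3 -m crank '[{"grip":0,"x":0,"y":0,"z":-0.3,"wx":0,"wy":0,"wz":0},{"grip":0,"x":0,"y":0,"z":-0.6,"wx":0,"wy":0,"wz":0},{"grip":0,"x":0,"y":0,"z":-0.8,"wx":0,"wy":0,"wz":0},{"grip":0,"x":0,"y":0,"z":-0.8,"wx":0,"wy":0,"wz":0},{"grip":0,"x":0,"y":0.6,"z":-0.6,"wx":0,"wy":0,"wz":0},{"grip":0,"x":0,"y":0.6,"z":0,"wx":0,"wy":0,"wz":0},{"grip":0,"x":0,"y":0,"z":0,"wx":0,"wy":0,"wz":0},{"grip":0,"x":0,"y":0,"z":0,"wx":0,"wy":0,"wz":0},{"grip":0,"x":0,"y":0,"z":0,"wx":0,"wy":0,"wz":0},{"grip":0,"x":0,"y":0,"z":0,"wx":0,"wy":0,"wz":0}]'
python3 - <<'E'
from station import bot
import cv2,numpy as np
for n in("wrist","side"):
    c=bot.camera_params(n);p,d=bot.read_camera(n)
    np.savez(f"pics/{n}5.npz",p=p,d=d,**c);cv2.imwrite(f"pics/{n}5.png",p[:,:,::-1])
E
```

```text
t: 14.3
eef_pos: [0.5337, -0.1408, 0.0788]
tool_rot: [0.001, 0.027, 1.0, 0.008]
contact_force: [-5.0, 1.5, 15.8]
gripper_width: -0.002
t 14.3 eef [ 0.5337 -0.1408  0.0788] F [-5.   1.5 15.8] g -0.0
shift mm [ 0.2 -0.7 -0.2] rows [ 0.01 -0.02 -0.01] turn rows [ 0.14  0.02 -0.  ]
t: 15.3
eef_pos: [0.5345, -0.1089, 0.176]
tool_rot: [0.001, 0.029, 1.0, 0.008]
contact_force: [-0.3, 0.6, 1.1]
gripper_width: 0.002
```

View pics/wrist5.png

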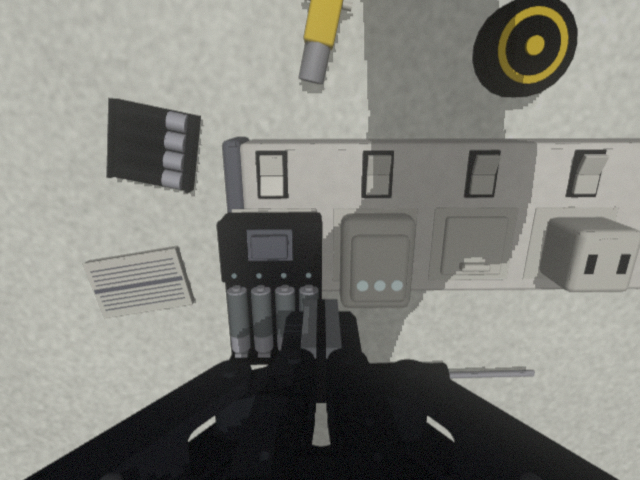

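View pics/side5.png

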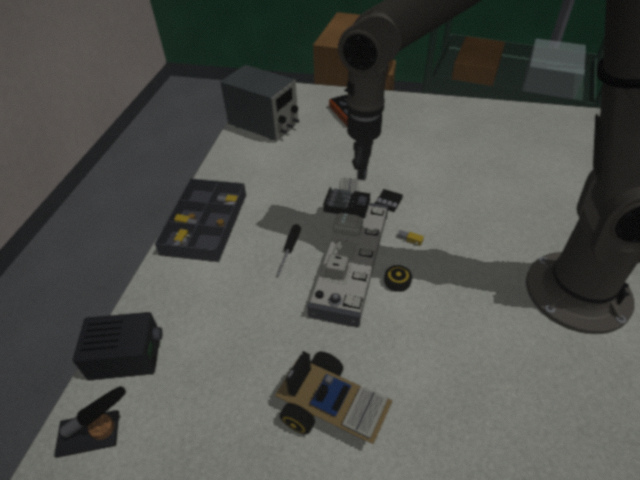

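The wrist view shows the key (270,246) released, rocker 3 (272,174) flat and rockers 0–2 still raised. In the side view the loose things are where they started. One depth check, then I'll hand in.

Run:
```python
import numpy as np
c=np.load("pics/wrist5.npz");K=np.linalg.inv(c["camera_matrix"])
for n,u,v in [("key",270,246),("charger top",236,250),("s3 near",272,160),("s3 far",272,192),("s2 near",379,160),("s2 far",379,190)]:
    X=K@[u,v,1]*np.median(c["d"][v-1:v+2,u-1:u+2]);print(n,(c["R"].T@(X-c["t"])).round(4))
from station import bot
bot.hand_in()
```

```text
key [ 0.5323 -0.1384  0.084 ]
charger top [ 0.5357 -0.1623  0.0781]
s3 near [ 0.4809 -0.1356  0.0508]
s3 far [ 0.5025 -0.1373  0.0546]
s2 near [ 0.4848 -0.0621  0.0551]
s2 far [ 0.5063 -0.0617  0.0516]
the job is handed in; nothing more can be done
```

I did the job in the order asked and handed it in after about 15 s of robot time. I pressed the main switch on, then rocker 3, which is the right-end socket where the charger is plugged in. I then held the charger's key in for a little over two seconds and let it go.

**Switches:** Depth checks put the near half of both the main switch and rocker 3 level at about 51 mm, with the far half standing up, so both are on. Depth shows rocker 2 still off. Rockers 0 and 1 also look off in the last picture.

**Charger:** The key went fully in, with 14–18 N on its stop. It is back out at 84 mm, and the charger top is at 78 mm, so it is still plugged in.

**Other things:** The loose items look where they were by eye in the side view; I did not measure them. The arm was clear of everything at about 176 mm.

**Disagreements and forces:**
- The wrist and top cameras differed by 3–5 mm in y, which is well within what the presses needed.
- The fingertips pressed harder than needed on the stops: about 42 N on the main switch and 64 N on rocker 3. The wrist readings after each press stayed well below 120 N.
- My first move command was rejected for its format and moved nothing.

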